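# Fit the strainer and reamer to the citrus press and hold it down

### The arm

A 7-joint arm with a two-finger parallel gripper is mounted at the origin on the work surface. World frame = base frame: x ahead of the robot, y to its left, z up, the work surface at z = 0. Lengths are in m, angles in rad, forces in N, time in s.
With the tool pointing down it reaches from about 0.4 to 0.85 m from the base axis. Payload 4.4 kg.
Tool frame: the origin (TCP) lies at the centre of the arm's flange, where the gripper is bolted on; the fingertips stand 199 mm ahead of it and the grasp point (between the pads) lies bot.hold_point_z ahead of it (bot.hold_point_z is the distance from the TCP to the grasp point, in m); z points along the fingers, y is the line along which they close (so a half turn about z gives the same grasp; the last joint's range is limited). The gripper opens to 94 mm and grips with 3 to 60 N. Pads are 16 mm wide; open, the fingers measure 119 mm over their backs; the gripper's body (75 mm by 177 mm) begins 78 mm behind the grasp point.
Start: joints at [-1.324, 0.628, 0.038, 1.517, -0.027, 0.996, -0.02], TCP at [0.2, 0.618, 0.405] pointing down, gripper open.
Joint ranges: [-3.06, 3.06], [-0.37, 2.12], [-1.25, 1.32], [0.18, 2.47], [-1.1, 4.24], [0.23, 1.98], [-2.94, 2.94]. Speed limits (rad/s): [2.57, 2.57, 3.14, 3.14, 3.14, 3.14, 3.14].

### API

Orientations are given as a 3x3 rotation matrix whose columns are the frame's x, y, z axes.
In Python, from bench import monitor, get_image, finish_job, bot gives the robot as it stands.
- The arm moves only by the tool apply_moves, never from a script. Its arguments are lists of equal length, an entry for each row: "jaw": the opening, from 0 (shut) to 1 (fully open); "slide": the shift along the tool's x, y, z in m, a list of three; "yaw": the turn about the tool's z in degrees. A call has 1 to 8 rows; each row is the pose to reach, as a shift and turn from the pose commanded when the call began, along the tool's axes at that moment; what a row does not reach only later rows make up. A row lasts 1/10 s, in which the tool goes at most 50 mm and 8.59 degrees, less where a joint would pass 70% of its speed; a pose out of reach is approached as far as the arm can. A call with a gripper value outside its range is refused whole. The fingers move at their own pace and stop on an object; "grip_force" is the grip in N (left out, the last holds). Time passes only in rows, so rows that repeat a pose let the fingers close. It gives the time, the measured TCP pose, the force, the opening and the grip force at its end, in the units of the state.
- monitor.get_obs(): the state, without advancing time (a new reading comes with each control period).
- get_image(name): name is "scene" or "top"; returns a dict with "frame" (420x560x3 uint8, blue, green, red), "fx", "fy", "cx", "cy" (pixels), "xyz" and "orientation" of the camera in the world. Camera axes: x right, y up, looking along -z (the intrinsics and any distortion apply to the point x, -y, -z); pixel columns grow to the right and rows downward; lengths in m; the calibration is good to about 2 mm. A picture is of the moment at which its call begins. There is no depth.
- finish_job(): hands the job in; it is judged then, once.
The state is a dict: "t": time; "qpos": joint angles; "qd": joint speeds; "effort": joint torques, N m; "position": TCP position; "ee_rot": TCP orientation; "wrist_force": force on the tool from outside, world axes, zero at the start; "moment": the same for the moment, N m; "finger_gap": finger opening in m; "finger_force": force on a finger pad.
Only numpy, scipy, OpenCV 4.12 (cv2) and the standard library are available. Lean on these libraries where they do the work, as an engineer would, in place of code of your own. Each camera call takes 0.05 s, during which the arm holds its last target. There are 200 camera calls.

### The job

Get the citrus press ready and run it: set the round metal strainer, collar up, flat inside the red rim on top of the press, and let go of it. Then stand the orange reamer over the spindle that comes up through the strainer, turned so that its cross-shaped socket meshes with the four spindle blades, slide it fully home, and press it down against the spring about half-way or further. Finish while still holding the reamer pressed down, and leave the jar, mug, fruit, butter and spatula where they are.

Things in the scene. Friction and masses are not known exactly. Their poses are not given: they have to be found in the camera images.
- juicer_ledge (a point): Centre of the ledge atop the citrus press (white, fixed, 148 mm across, 100 mm tall with its red rim). The ledge is 90 mm above the counter and carries the strainer; the red rim around it is 126 mm inside, 142 mm outside, and rises 10 mm above it. A spout on the point's -x side reaches 108 mm from the centre, top 77 mm above the counter.
- spindle_seat (a point): Centre of the top of the spindle's round flange (26 mm wide), on the press's vertical axis, 128 mm above the counter when up: the reamer's underside lands here. On it stand four brass blades, a cross along this point's x and y axes, 24 mm tip to tip, 6 mm thick, 22 mm tall, tops rounded. Its turn varies apart from the housing's; gears hold it stiffly (0.25 N m).
- spindle (a joint): Downward travel of the spindle in m: 0 up, 0.008 fully down (stop). A spring pushes it up with 4.2 N at the top and 9 N fully down. It goes back up when let go; the reamer's weight does not press it.
- strainer_mid (a point): Centre of the metal strainer, 13 mm above its underside. Disc 119 mm across, 6 mm thick, with dark slots; in its middle an upright round collar (46 mm outside, 36 mm inside, 20 mm tall above the disc, 26 mm in all), which is the grip and lets the spindle through. Lies on the counter, collar up, on either side of the press. 90 g.
- reamer_mid (a point): Centre of the orange reamer, 34 mm above its underside (68 mm tall). Round skirt 66 mm across, 6 mm thick at the bottom; square grip block 46 x 46 mm from 6 to 32 mm up, faces square to this point's x and y; ribbed dome on top. Cross socket in the underside along x and y: 27 mm tip to tip, 8.5 mm wide, 24 mm deep. Stands upright, opposite the strainer. 80 g.
- jar: Bystander: jar of marmalade, 90 mm across, 106 mm tall, origin at the centre of its underside.
- mug: Bystander: blue mug, 80 mm across, 90 mm tall, origin at the centre of its underside.
- fruit_a: Bystander: half grapefruit, cut face up, 92 mm across, 44 mm tall, on a fixed wooden board (150 x 320 x 18 mm); origin at the centre of its underside.
- fruit_b: Bystander: second half grapefruit, like the first, on the same board.
- butter: Bystander: block of butter 50 x 80 x 35 mm on the board; origin at the centre of its underside.
- spatula: Bystander: spatula with dark handle, about 200 mm long, lying on the counter.
There are look-alikes about, which are no part of the job. Of the things that look like the part that bears reamer_mid, take the one that is farthest from the robot's base at the start.

How it is judged:
By the outcome, as a careful person would: the job done as asked, in the order asked, and still so for the second after the job is handed in, while the arm keeps its last pose, push and grip.
It also fails if it takes over 61 s, if anything falls off the work surface, if the arm or the gripper's body presses on something with over 40 N, if the wrist force passes 120 N, or if a joint passes its speed limit or range.

## Working session

There is one attempt and no reset: what is moved stays moved. The work goes in short steps, Python scripts to look and compute and a tool call to move; the robot and the scene stay as the last step left them, time stands still between calls to the robot, and variables do not carry over. Pictures are saved under pics/ and viewed, at most 10 in all, crops included, and the job is handed in when it is done.

Besides the shell and the picture viewer there is one more tool, called after ">>>" by a JSON object that holds its "method" and its "body". apply_moves: Moves the arm, as the interface text tells. Its arguments: {"type":"object","properties":{"jaw":{"type":"array"},"slide":{"type":"array"},"yaw":{"type":"array"},"grip_force":{"type":"number"}},"required":["jaw","slide","yaw"]}

```bash
mkdir -p pics; cat > h.py <<'E'
import numpy as np, cv2
from bench import monitor, get_image, finish_job, bot
def snap(n,f):
    im=get_image(n); cv2.imwrite(f,im["frame"]); return im
def ray(im,u,v):
    d=np.array([(u-im["cx"])/im["fx"],-(v-im["cy"])/im["fy"],-1.]);R=np.array(im["orientation"]);return R@d
def at(im,u,v,z):
    d=ray(im,u,v);c=np.array(im["xyz"]);return (c+d*(z-c[2])/d[2]).round(4)
def proj(im,p):
    q=np.array(im["orientation"]).T@(np.array(p)-im["xyz"]);return (im["cx"]-im["fx"]*q[0]/q[2]).round(1),(im["cy"]+im["fy"]*q[1]/q[2]).round(1)
E
python3 - <<'E'
from h import *
for n in("scene","top"):
    im=snap(n,f"pics/{n}0.png");print({k:(np.round(v,4).tolist()) for k,v in im.items() if k!="frame"}, [k for k in im])
o=monitor.get_obs();print(o);print(bot.hold_point_z)
E
```

```text
{'fx': 412.4519, 'fy': 412.4519, 'cx': 286.5148, 'cy': 208.3674, 'xyz': [1.2027, 0.3785, 1.1059], 'orientation': [[-0.3938, -0.7677, 0.5055], [0.9191, -0.3211, 0.2285], [-0.0131, 0.5546, 0.832]]} ['frame', 'fx', 'fy', 'cx', 'cy', 'xyz', 'orientation']
{'fx': 416.8279, 'fy': 416.8279, 'cx': 277.3842, 'cy': 215.964, 'xyz': [0.4256, 0.0813, 1.1738], 'orientation': [[-0.0186, 0.9897, -0.1418], [-0.9998, -0.0191, -0.0022], [-0.0049, 0.1417, 0.9899]]} ['frame', 'fx', 'fy', 'cx', 'cy', 'xyz', 'orientation']
{'t': 0.1, 'qpos': array([-1.32381574,  0.62922785,  0.03845185,  1.51821671, -0.02699755,
        0.9962703 , -0.01999218]), 'qd': array([ 0.00153356, -0.00118199,  0.00068133, -0.00268874,  0.00114913,
       -0.00091549, -0.00015949]), 'effort': array([ 3.06679867e-03, -5.50796378e+01,  1.14739314e+00, -1.87118125e+01,
       -5.22055104e-02,  1.91960932e-02,  4.36849984e-05]), 'position': array([0.19990526, 0.6182437 , 0.40387905]), 'ee_rot': array([[-9.51483062e-01,  3.07700758e-01, -4.75074574e-04],
       [ 3.07701125e-01,  9.51481829e-01, -1.53214877e-03],
       [-1.94185156e-05, -1.60399459e-03, -9.99998713e-01]]), 'wrist_force': array([-0.22684252,  0.30626549,  0.45712419]), 'moment': array([-0.00160341, -0.01025911,  0.01061829]), 'finger_force': 0.0, 'finger_gap': 0.09390406730576756}
0.1804
```

View pics/scene0.png

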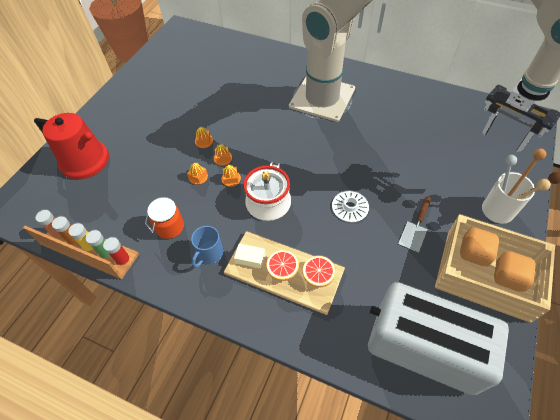

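View pics/top0.png

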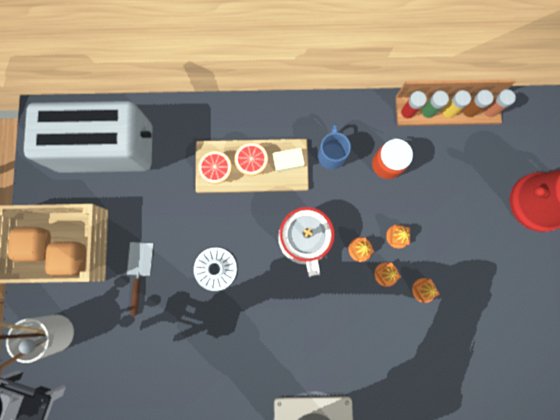

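Scene: strainer at top-view (214,269), press (306,233). Reamer candidates (top view): (361,249), (399,236), (387,273), (425,290). I'll compute their distances to the base and view one close crop.

```bash
python3 - <<'E'
from h import *
import pickle
im=get_image("top");pickle.dump(im,open("top.pkl","wb"));s=get_image("scene");pickle.dump(s,open("scene.pkl","wb"))
print(proj(im,[0,0,0]))
for u,v in[(361,249),(399,236),(387,273),(425,290)]:
    p=at(im,u,v,.03);print((u,v),p,np.hypot(*p[:2]))
print("str",at(im,214,268.5,.015),"press",at(im,306,235,.1))
a=cv2.resize(im["frame"][205:305,270:445],None,fx=4.5,fy=4.5,interpolation=3)[:, :790]
b=cv2.resize(s["frame"][120:190,180:380],None,fx=3.95,fy=3.95*.5,interpolation=3)
cv2.imwrite("pics/crop1.png",np.vstack([a,b[:140]])) if a.shape[1]==b.shape[1] else cv2.imwrite("pics/crop1.png",a)
E
```

```text
(np.float64(313.3), np.float64(437.7))
(361, 249) [ 0.4937 -0.1435  0.03  ] 0.5141322203480346
(399, 236) [ 0.5273 -0.2495  0.03  ] 0.5833485578965633
(387, 273) [ 0.4273 -0.2109  0.03  ] 0.47651243425539275
(425, 290) [ 0.3799 -0.3108  0.03  ] 0.49083668363316124
str [0.4485 0.2615 0.015 ] press [0.5283 0.0106 0.1   ]
```

View pics/crop1.png

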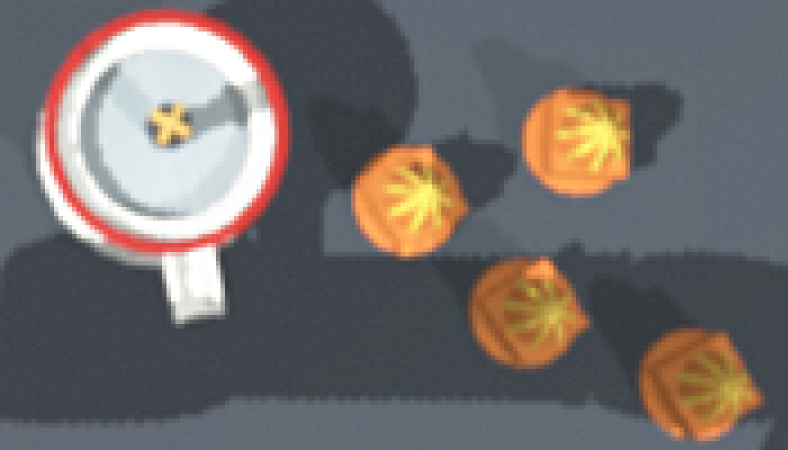

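Crop: the four look alike; by distance the wanted one is at top px (399,236) (0.58 m). Now enlarge spindle and chosen reamer in both views, and fit red rim/discs.

```bash
python3 - <<'E'
from h import *
import pickle
from scipy.optimize import least_squares
T=pickle.load(open("top.pkl","rb"));S=pickle.load(open("scene.pkl","rb"))
print("scene px of reamer",proj(S,[.527,-.2495,.03]),"spindle",proj(S,[.528,.0106,.14]))
def z(im,u,v,w):
    c=im["frame"][v-w:v+w,u-w:u+w]; return cv2.resize(c,(300,300),interpolation=cv2.INTER_CUBIC)
us,vs=map(int,np.round(proj(S,[.527,-.2495,.03])));a,b=map(int,np.round(proj(S,[.528,.0106,.14])))
print((us,vs),(a,b))
cv2.imwrite("pics/crop2.png",np.vstack([np.hstack([z(T,308,232,12),z(T,399,236,18)]),np.hstack([z(S,a,b,12),z(S,us,vs,18)])]))
# red rim outer fit on both
for n,im in(("top",T),("scene",S)):
    h=cv2.cvtColor(im["frame"],cv2.COLOR_BGR2HSV)
    m=(((h[...,0]<6)|(h[...,0]>174))&(h[...,1]>130)&(h[...,2]>70)).astype(np.uint8)
    nl,l,st,ce=cv2.connectedComponentsWithStats(m)
    u0,v0=proj(im,[.528,.0106,.1]);u0,v0=int(u0),int(v0)
    w=np.zeros_like(m);cv2.circle(w,(u0,v0),45 if n=="top" else 35,1,-1);mm=m*w
    i,c=max(((i,st[i,4]) for i in range(1,nl) if (l==i)[w>0].any()),key=lambda t:t[1])
    cs,_=cv2.findContours((l==i).astype(np.uint8),0,1);p=max(cs,key=len)[:,0].astype(float)
    hull=cv2.convexHull(p.astype(np.float32))[:,0]
    q=np.array([at(im,*x,.1)[:2] for x in p])
    f=least_squares(lambda t:np.hypot(*(q-t[:2]).T)-t[2],[.528,.01,.07],loss="soft_l1",f_scale=.001)
    print(n,f.x.round(4),len(p),st[i])
E
```

```text
scene px of reamer (np.float64(197.8), np.float64(171.4)) spindle (np.float64(266.5), np.float64(174.7))
(198, 171) (266, 175)
top [0.5325 0.0086 0.069 ] 152 [280 207  54  54 387]
scene [0.5318 0.0095 0.0705] 120 [244 165  46  39 371]
```

View pics/crop2.png

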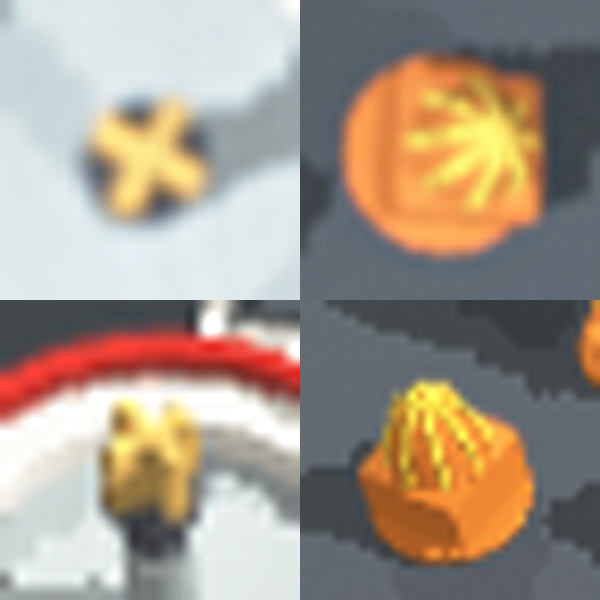

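Crop 2: spindle cross centre at top px ≈(307.5,232.1) with arms at roughly 25°/115°; reamer block nearly square to the image. I'll refine both by silhouette fitting in both views, plus the strainer.

```bash
cat > fit.py <<'E'
from h import *
import pickle,itertools
from scipy.optimize import minimize
T=pickle.load(open("top.pkl","rb"));S=pickle.load(open("scene.pkl","rb"))
th=np.linspace(0,2*np.pi,40,endpoint=False)
def circ(r,z):return np.c_[r*np.cos(th),r*np.sin(th),0*th+z]
def box(x,y,z0,z1):return np.array(list(itertools.product((-x,x),(-y,y),(z0,z1))))
REAM=[np.vstack([circ(.033,0),circ(.033,.006)]),box(.023,.023,.006,.032),np.vstack([circ(.021,.032),circ(.019,.045),circ(.012,.06),circ(.003,.068)])]
CROSS=[box(.012,.003,.128,.150),box(.003,.012,.128,.150)]
STR=[np.vstack([circ(.0595,0),circ(.0595,.006)]),np.vstack([circ(.023,0),circ(.023,.026)])]
def render(im,parts,p,box_,k=8):
    u0,v0,w=box_;m=np.zeros((w*k,w*k),np.uint8);c,s=np.cos(p[2]),np.sin(p[2]);R=np.array([[c,-s,0],[s,c,0],[0,0,1]])
    for q in parts:
        q=q@R.T+[p[0],p[1],0];q=(q-im["xyz"])@np.array(im["orientation"])
        uv=np.c_[im["cx"]-im["fx"]*q[:,0]/q[:,2],im["cy"]+im["fy"]*q[:,1]/q[:,2]]
        uv=(uv-[u0,v0]+.5)*k-.5
        cv2.fillConvexPoly(m,cv2.convexHull(np.round(uv*16).astype(np.int32)),255,shift=4)
    return cv2.GaussianBlur(cv2.resize(m,(w,w),interpolation=cv2.INTER_AREA)/255.,(0,0),.7)
def soft(im,box_,fn):
    u0,v0,w=box_;return cv2.GaussianBlur(fn(im["frame"][v0:v0+w,u0:u0+w].astype(float)),(0,0),.5)
def fit(views,parts,x0,fn,yaws):
    best=None
    t=[(im,b,soft(im,b,fn)) for im,b in views]
    def cost(p):return sum(((render(im,parts,(p[0]/1e3,p[1]/1e3,np.radians(p[2])),b)-m)**2).sum() for im,b,m in t)
    for y in yaws:
        r=minimize(cost,[x0[0]*1e3,x0[1]*1e3,y],method="Nelder-Mead",options=dict(initial_simplex=np.array([x0[0]*1e3,x0[1]*1e3,y])+np.array([[0,0,0],[3,0,0],[0,3,0],[0,0,10]])))
        if best is None or r.fun<best.fun:best=r
    return best.x.round(2),round(best.fun,2)
def bx(im,p,w):
    u,v=proj(im,p);return (im,(int(u-w/2),int(v-w/2),w))
org=lambda f:np.clip((f[...,2]-f[...,0]-10)/50,0,1)   # red-blue
E
python3 - <<'E'
from fit import *
c=[.527,-.2495,.03]
for vs in([T],[S],[T,S]):
    print("reamer",fit([bx(i,c,40 if i is T else 34) for i in vs],REAM,c,org,(-20,10,40)))
c=[.5325,.009,.14]
for vs in([T],[S],[T,S]):
    print("cross",fit([bx(i,c,16) for i in vs],CROSS,c,lambda f:np.clip((f[...,2]-f[...,0]-30)/100,0,1),(0,30,60)))
c=[.4485,.2615,.01]
br=lambda f:np.clip((f.mean(2)-75)/60,0,1)
for i in(T,S):
    print("str",fit([bx(i,c,60)],STR[:1],c,br,(0,)))
E
```

```text
reamer (array([ 529.53, -253.5 ,   86.23]), np.float64(8.54))
reamer (array([ 527.37, -255.73,   87.11]), np.float64(5.19))
reamer (array([ 528.89, -254.03,   87.17]), np.float64(18.37))
cross (array([531.69,   9.36,  58.75]), np.float64(2.55))
cross (array([529.56,   8.59,  61.31]), np.float64(32.96))
cross (array([531.2 ,   9.35, -30.99]), np.float64(36.86))
str (array([448.33, 261.5 ,   8.32]), np.float64(507.39))
str (array([444.13, 260.68,   5.62]), np.float64(441.11))
```

```bash
cat >> h.py <<'E'
def to(x,y,zg,yaw=None):
    "slide (tool axes) and yaw deg to bring the grasp point to x,y,zg with tool-x at world yaw"
    o=monitor.get_obs();R=np.array(o["ee_rot"]);g=np.array(o["position"])+R@[0,0,bot.hold_point_z]
    y0=np.degrees(np.arctan2(R[1,0],R[0,0]))
    print("t %.1f grasp"%o["t"],g.round(4),"yaw %.2f"%y0,"gap %.4f"%o["finger_gap"],"F",np.round(o["wrist_force"],1),"q",np.round(o["qpos"],2), "tilt",R[:2,2].round(4))
    print("slide",(R.T@(np.array([x,y,zg])-g)).round(4),"yaw",None if yaw is None else round(-((yaw-y0+180)%360-180),2))
E
python3 - <<'E'
from h import *
to(.30,.32,.23); to(.448,.2615,.10)
im=get_image("top");print(at(im,36,340,.1),at(im,392,158,.1))
E
```

```text
t 0.2 grasp [0.1999 0.6181 0.2237] yaw 162.07 gap 0.0941 F [-0.   0.7 -0.2] q [-1.32  0.63  0.04  1.52 -0.03  1.   -0.02] tilt [-0.0004 -0.0011]
slide [-0.187  -0.2529 -0.006 ] yaw None
t 0.2 grasp [0.1999 0.6181 0.2237] yaw 162.07 gap 0.0941 F [-0.   0.7 -0.2] q [-1.32  0.63  0.04  1.52 -0.03  1.   -0.02] tilt [-0.0004 -0.0011]
slide [-0.3458 -0.2628  0.124 ] yaw None
[0.2775 0.6935 0.1   ] [ 0.7288 -0.2232  0.1   ]
```

>>> {"method": "apply_moves", "body": {"jaw": [1, 1, 1, 1, 1, 1, 1, 1], "slide": [[-0.03, -0.04, -0.006], [-0.06, -0.08, -0.006], [-0.1, -0.13, -0.006], [-0.14, -0.17, -0.006], [-0.18, -0.21, -0.006], [-0.22, -0.24, -0.006], [-0.26, -0.255, 0], [-0.3, -0.263, 0.02]], "yaw": [0, 0, 0, 0, 0, 0, 0, 0]}}

```text
t: 1.05
position: [0.3952, 0.281, 0.3906]
ee_rot: [[-0.951, 0.308, 0.002], [0.308, 0.951, 0.002], [-0.002, 0.003, -1.0]]
wrist_force: [-0.6, 1.7, 0.6]
finger_gap: 0.0939
finger_force: 0.0
```

```bash
python3 - <<'E'
from h import *
to(.448,.2615,.06)
E
```

```text
t 1.1 grasp [0.3957 0.2814 0.2102] yaw 162.06 gap 0.0939 F [-0.6  1.7  0.6] q [-0.73  0.41  0.07  1.99 -0.04  0.74  0.62] tilt [0.0025 0.002 ]
slide [-0.0557 -0.0032  0.1503] yaw None
```

>>> {"method": "apply_moves", "body": {"jaw": [1, 1, 1, 1, 1], "slide": [[-0.045, -0.001, 0.04], [-0.051, -0.001, 0.09], [-0.051, -0.001, 0.135], [-0.051, -0.001, 0.135], [-0.051, -0.001, 0.135]], "yaw": [0, 0, 0, 0, 0]}}

```text
t: 1.55
position: [0.4421, 0.2663, 0.2539]
ee_rot: [[-0.952, 0.308, -0.002], [0.308, 0.952, -0.001], [0.002, -0.002, -1.0]]
wrist_force: [-0.2, -0.2, 1.0]
finger_gap: 0.094
finger_force: 0.0
```

```bash
python3 - <<'E'
from h import *
to(.448,.2615,.023)
T=get_image("top");S=get_image("scene")
a=cv2.resize(T["frame"][220:320,165:265],(400,400),interpolation=2);b=cv2.resize(S["frame"][165:245,310:390],(400,400),interpolation=2)
cv2.imwrite("pics/c3.png",np.hstack([a,b]))
for z in(.023,):print(proj(T,[.448,.2615,.026]),proj(S,[.448,.2615,.026]))
E
```

```text
t 1.6 grasp [0.4416 0.2661 0.0735] yaw 162.09 gap 0.0940 F [-0.2 -0.2  1. ] q [-0.63  0.67  0.04  2.02 -0.06  0.46  0.72] tilt [-0.0025 -0.0014]
slide [-0.0076 -0.0023  0.0505] yaw None
(np.float64(213.4), np.float64(268.6)) (np.float64(350.9), np.float64(202.7))
```

View pics/c3.png

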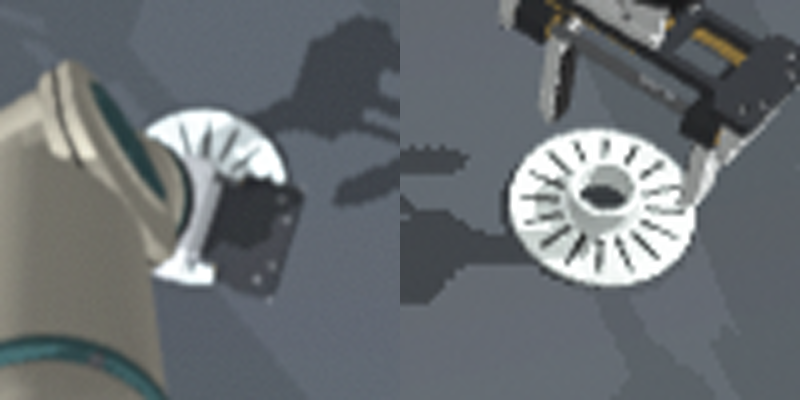

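The scene crop shows the strainer collar at scene px ≈(351.5,202.6), matching the estimate. Descend to grasp.

>>> {"method": "apply_moves", "body": {"jaw": [1, 1, 1, 1, 1, 0.2, 0.2, 0.2], "slide": [[-0.007, -0.002, 0.02], [-0.007, -0.002, 0.046], [-0.007, -0.002, 0.046], [-0.007, -0.002, 0.046], [-0.007, -0.002, 0.046], [-0.007, -0.002, 0.046], [-0.007, -0.002, 0.046], [-0.007, -0.002, 0.046]], "yaw": [0, 0, 0, 0, 0, 0, 0, 0], "grip_force": 15}}

```text
t: 2.45
position: [0.4486, 0.2624, 0.2087]
ee_rot: [[-0.952, 0.308, 0.001], [0.308, 0.952, 0.0], [-0.0, 0.001, -1.0]]
wrist_force: [-0.1, 0.4, 0.4]
finger_gap: 0.0733
finger_force: 0.0
```

```bash
python3 - <<'E'
from h import *
to(.448,.2615,.2)
E
```

```text
t 2.5 grasp [0.4487 0.2625 0.0283] yaw 162.08 gap 0.0733 F [-0.1  0.4  0.4] q [-0.61  0.76  0.03  2.02 -0.06  0.36  0.74] tilt [0.0006 0.0004]
slide [ 0.0002 -0.0011 -0.1717] yaw None
```

Lower 3 mm more and close.

>>> {"method": "apply_moves", "body": {"jaw": [0.5, 0.4, 0.2, 0.2, 0.2, 0.2, 0.2, 0.2], "slide": [[0, 0, 0.003], [0, 0, 0.003], [0, 0, 0.003], [0, 0, 0.003], [0, 0, 0.003], [0, 0, 0.003], [0, 0, 0.003], [0, 0, 0.003]], "yaw": [0, 0, 0, 0, 0, 0, 0, 0]}}

```text
t: 3.25
position: [0.4487, 0.2621, 0.2055]
ee_rot: [[-0.951, 0.308, 0.0], [0.308, 0.951, -0.0], [-0.0, -0.0, -1.0]]
wrist_force: [1.0, -1.6, 5.8]
finger_gap: 0.0455
finger_force: 15.7
```

>>> {"method": "apply_moves", "body": {"jaw": [0.2, 0.2, 0.2, 0.2, 0.2, 0.2, 0.2, 0.2], "slide": [[0, 0, 0], [0, 0, 0], [0, 0, 0], [0, 0, -0.01], [0, 0, -0.03], [0, 0, -0.06], [0, 0, -0.1], [0, 0, -0.14]], "yaw": [0, 0, 0, 0, 0, 0, 0, 0]}}

```text
t: 4.05
position: [0.448, 0.262, 0.3465]
ee_rot: [[-0.951, 0.308, -0.001], [0.308, 0.951, -0.001], [0.001, -0.001, -1.0]]
wrist_force: [1.2, 0.8, -1.4]
finger_gap: 0.0455
finger_force: 15.6
```

```bash
python3 - <<'E'
from h import *
to(.5315,.009,.2)
E
```

```text
t 4.0 grasp [0.4478 0.2619 0.1661] yaw 162.07 gap 0.0455 F [ 1.2  0.8 -1.4] q [-0.63  0.52  0.06  1.94 -0.05  0.68  0.72] tilt [-0.0013 -0.0007]
slide [-0.1574 -0.2149 -0.0338] yaw None
```

>>> {"method": "apply_moves", "body": {"jaw": [0.2, 0.2, 0.2, 0.2, 0.2, 0.2, 0.2, 0.2], "slide": [[-0.01, -0.015, -0.03], [-0.03, -0.045, -0.05], [-0.06, -0.085, -0.05], [-0.09, -0.125, -0.05], [-0.12, -0.165, -0.05], [-0.145, -0.2, -0.05], [-0.157, -0.215, -0.05], [-0.157, -0.215, -0.05]], "yaw": [0, 0, 0, 0, 0, 0, 0, 0]}}

```text
t: 4.85
position: [0.5321, 0.0057, 0.3954]
ee_rot: [[-0.949, 0.314, 0.0], [0.314, 0.949, -0.002], [-0.001, -0.002, -1.0]]
wrist_force: [0.3, 0.1, -0.3]
finger_gap: 0.0456
finger_force: 15.6
```

>>> {"method": "apply_moves", "body": {"jaw": [0.2, 0.2], "slide": [[0, 0, 0], [0, 0, 0]], "yaw": [0, 0]}}

```text
t: 5.05
position: [0.5312, 0.0112, 0.3952]
ee_rot: [[-0.952, 0.305, -0.001], [0.305, 0.952, 0.001], [0.001, 0.001, -1.0]]
wrist_force: [0.0, -0.3, -1.2]
finger_gap: 0.0459
finger_force: 15.6
```

```bash
python3 - <<'E'
from h import *
to(.5315,.009,.19)
T=get_image("top");S=get_image("scene")
a=cv2.resize(T["frame"][180:280,255:355],(400,400),interpolation=2);b=cv2.resize(S["frame"][120:220,215:315],(400,400),interpolation=2)
cv2.imwrite("pics/c4.png",np.hstack([a,b]))
E
```

```text
t 5.0 grasp [0.5311 0.0114 0.2148] yaw 162.23 gap 0.0459 F [ 0.  -0.3 -1.2] q [-0.13  0.47  0.08  1.86 -0.05  0.81  1.24] tilt [-0.0008  0.0011]
slide [-0.0012 -0.0022  0.0248] yaw None
```

View pics/c4.png

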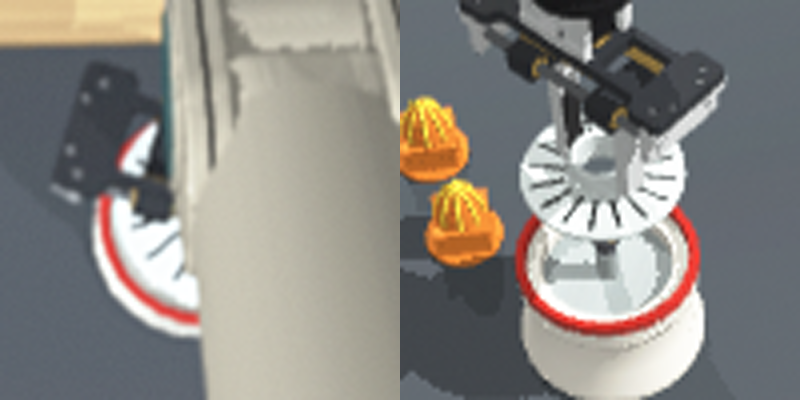

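The scene crop shows the strainer held level above the press and about centred on it. Lower it.

>>> {"method": "apply_moves", "body": {"jaw": [0.2, 0.2, 0.2, 0.2, 0.2, 0.2], "slide": [[-0.0012, -0.0022, 0.01], [-0.0012, -0.0022, 0.035], [-0.0012, -0.0022, 0.06], [-0.0012, -0.0022, 0.083], [-0.0012, -0.0022, 0.083], [-0.0012, -0.0022, 0.083]], "yaw": [0, 0, 0, 0, 0, 0]}}

```text
t: 5.75
position: [0.5321, 0.0072, 0.3119]
ee_rot: [[-0.952, 0.307, -0.001], [0.307, 0.952, -0.0], [0.001, -0.0, -1.0]]
wrist_force: [-0.3, 0.2, -0.0]
finger_gap: 0.0453
finger_force: 15.8
```

```bash
python3 - <<'E'
from h import *
to(.5318,.009,.115)
E
```

```text
t 5.8 grasp [0.5319 0.0072 0.1315] yaw 162.10 gap 0.0453 F [-0.3  0.2 -0. ] q [-0.11  0.59  0.07  1.94 -0.06  0.62  1.26] tilt [-0.0011 -0.0001]
slide [0.0006 0.0017 0.0165] yaw None
```

>>> {"method": "apply_moves", "body": {"jaw": [0.2, 0.2, 0.2, 0.2, 0.2, 0.2, 0.2], "slide": [[0.0003, 0.0015, 0.002], [0.0003, 0.0015, 0.005], [0.0003, 0.0015, 0.008], [0.0003, 0.0015, 0.011], [0.0003, 0.0015, 0.014], [0.0003, 0.0015, 0.0165], [0.0003, 0.0015, 0.0165]], "yaw": [0, 0, 0, 0, 0, 0, 0]}}

```text
t: 6.45
position: [0.5324, 0.0084, 0.2956]
ee_rot: [[-0.951, 0.308, -0.0], [0.308, 0.951, 0.0], [0.0, -0.0, -1.0]]
wrist_force: [-0.1, -0.5, -0.7]
finger_gap: 0.0455
finger_force: 15.8
```

```bash
python3 - <<'E'
from h import *
to(.5318,.009,.115)
S=get_image("scene")
cv2.imwrite("pics/c5.png",cv2.resize(S["frame"][150:220,225:305],None,fx=7,fy=7,interpolation=2))
E
```

```text
t 6.5 grasp [0.5323 0.0084 0.1152] yaw 162.08 gap 0.0455 F [-0.1 -0.5 -0.7] q [-0.11  0.62  0.06  1.95 -0.07  0.58  1.26] tilt [-0.0002  0.    ]
slide [0.0007 0.0004 0.0002] yaw None
```

View pics/c5.png

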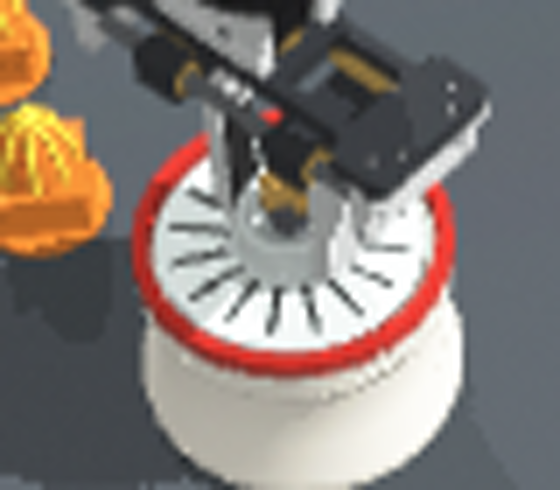

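The strainer sits inside the rim all round. Nudge down 1 mm, release (partially opened), and lift.

>>> {"method": "apply_moves", "body": {"jaw": [0.2, 0.2, 0.2, 0.75, 0.75, 0.75, 0.75, 0.75], "slide": [[0, 0, 0.001], [0, 0, 0.001], [0, 0, 0.001], [0, 0, 0.001], [0, 0, 0.001], [0, 0, 0.001], [0, 0, 0.001], [0, 0, 0.001]], "yaw": [0, 0, 0, 0, 0, 0, 0, 0]}}

```text
t: 7.3
position: [0.5335, 0.0099, 0.2956]
ee_rot: [[-0.952, 0.306, 0.004], [0.306, 0.952, 0.002], [-0.003, 0.003, -1.0]]
wrist_force: [1.5, 4.4, 5.1]
finger_gap: 0.0704
finger_force: 2.8
```

>>> {"method": "apply_moves", "body": {"jaw": [0.75, 0.75, 0.75, 0.75, 0.75, 0.75, 0.75, 0.75], "slide": [[0, 0, 0], [0, 0, -0.01], [0, 0, -0.03], [0, 0, -0.06], [0, 0, -0.09], [0, 0, -0.12], [0, 0, -0.12], [0, 0, -0.12]], "yaw": [0, 0, 0, 0, 0, 0, 0, 0]}}

```text
t: 8.1
position: [0.532, 0.008, 0.4152]
ee_rot: [[-0.951, 0.308, 0.001], [0.308, 0.951, -0.0], [-0.001, -0.0, -1.0]]
wrist_force: [-0.4, -0.3, 0.4]
finger_gap: 0.0703
finger_force: 0.0
```

```bash
python3 - <<'E'
from fit import *
to(.5287,-.254,.18,177)
S=get_image("scene")
c=[.5287,-.254,.03]
print("reamer",fit([bx(S,c,34)],REAM,c,org,(80,90)))
c=[.5315,.009,.14]
E
```

```text
t 8.1 grasp [0.5321 0.0079 0.2348] yaw 162.04 gap 0.0703 F [-0.4 -0.3  0.4] q [-0.13  0.45  0.09  1.84 -0.05  0.86  1.24] tilt [ 0.0006 -0.0004]
slide [-0.0775 -0.2502  0.0549] yaw -14.96
reamer (array([ 527.39, -255.73,   87.09]), np.float64(3.55))
```

>>> {"method": "apply_moves", "body": {"jaw": [1, 1, 1, 1, 1, 1, 1, 1], "slide": [[-0.01, -0.03, 0], [-0.02, -0.07, 0], [-0.035, -0.12, 0], [-0.05, -0.17, 0.02], [-0.065, -0.21, 0.05], [-0.0775, -0.25, 0.08], [-0.0775, -0.25, 0.1], [-0.0775, -0.25, 0.1]], "yaw": [0, -2, -4, -6, -9, -12, -15, -15]}}

```text
t: 8.95
position: [0.5263, -0.2551, 0.3098]
ee_rot: [[-0.998, 0.055, -0.01], [0.055, 0.998, 0.003], [0.01, 0.003, -1.0]]
wrist_force: [-0.2, -0.7, 0.1]
finger_gap: 0.0941
finger_force: 0.0
```

>>> {"method": "apply_moves", "body": {"jaw": [1, 1, 1], "slide": [[0, 0, 0], [0, 0, 0], [0, 0, 0]], "yaw": [0, 0, 0]}}

```text
t: 9.25
position: [0.5299, -0.2519, 0.3161]
ee_rot: [[-0.999, 0.049, 0.002], [0.049, 0.999, -0.0], [-0.002, -0.0, -1.0]]
wrist_force: [1.0, -0.2, 0.6]
finger_gap: 0.0941
finger_force: 0.0
```

```bash
python3 - <<'E'
from fit import *
to(.5287,-.2543,.027,177)
S=get_image("scene");T=get_image("top")
a=cv2.resize(T["frame"][190:270,265:345],(400,400),interpolation=2);b=cv2.resize(S["frame"][135:215,175:255],(400,400),interpolation=2);c=cv2.resize(S["frame"][150:220,225:305],(229,200),interpolation=2)
cv2.imwrite("pics/c6.png",np.hstack([a,b]))
E
```

```text
t 9.2 grasp [ 0.5303 -0.2519  0.1357] yaw 177.18 gap 0.0941 F [ 1.  -0.2  0.6] q [ 0.38  0.65  0.02  1.79 -0.02  0.71  1.93] tilt [ 0.0021 -0.0003]
slide [ 0.0017 -0.0024  0.1087] yaw 0.18
```

View pics/c6.png

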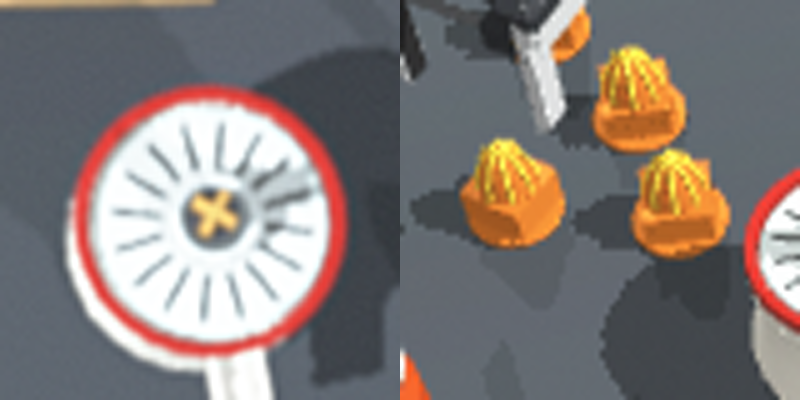

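Strainer lies flat in the rim, spindle cross showing in its collar (top); the chosen reamer (scene crop left, ~(512,195)) is free below the gripper. Descend and grip.

>>> {"method": "apply_moves", "body": {"jaw": [1, 1, 1, 1, 1, 1], "slide": [[0.0017, -0.0026, 0.02], [0.0017, -0.0026, 0.05], [0.0017, -0.0026, 0.08], [0.0017, -0.0026, 0.103], [0.0017, -0.0026, 0.106], [0.0017, -0.0026, 0.106]], "yaw": [0, 0, 0, 0, 0, 0]}}

```text
t: 9.95
position: [0.5275, -0.2554, 0.209]
ee_rot: [[-0.999, 0.051, -0.0], [0.051, 0.999, 0.0], [0.0, 0.0, -1.0]]
wrist_force: [-0.3, 0.7, 0.1]
finger_gap: 0.0939
finger_force: 0.0
```

>>> {"method": "apply_moves", "body": {"jaw": [1, 0.9, 0.7, 0.5, 0.2, 0.2, 0.2, 0.2], "slide": [[0, 0, 0], [0, 0, 0], [0, 0, 0], [0, 0, 0], [0, 0, 0], [0, 0, 0], [0, 0, 0], [0, 0, 0]], "yaw": [0, 0, 0, 0, 0, 0, 0, 0], "grip_force": 25}}

```text
t: 10.75
position: [0.5273, -0.2554, 0.2087]
ee_rot: [[-0.999, 0.051, -0.0], [0.051, 0.999, 0.001], [0.0, 0.001, -1.0]]
wrist_force: [0.1, 1.5, 2.4]
finger_gap: 0.0457
finger_force: 25.0
```

```bash
python3 - <<'E'
from h import *
to(.5285,-.254,.2)
E
```

```text
t 10.8 grasp [ 0.5272 -0.2553  0.0283] yaw 177.09 gap 0.0457 F [0.1 1.5 2.4] q [ 0.4   0.81  0.01  1.84 -0.02  0.49  1.94] tilt [-0.0004  0.0007]
slide [-0.0011  0.0014 -0.1717] yaw None
```

>>> {"method": "apply_moves", "body": {"jaw": [0.2, 0.2, 0.2, 0.2, 0.2, 0.2, 0.2, 0.2], "slide": [[0, 0, -0.01], [0, 0, -0.04], [0, 0, -0.08], [0, 0, -0.12], [0, 0, -0.16], [0, 0, -0.195], [0, 0, -0.195], [0, 0, -0.195]], "yaw": [0, 0, 0, 0, 0, 0, 0, 0]}}

```text
t: 11.55
position: [0.5271, -0.2558, 0.4047]
ee_rot: [[-0.999, 0.051, 0.002], [0.051, 0.999, -0.001], [-0.002, -0.001, -1.0]]
wrist_force: [-0.0, -0.2, -2.1]
finger_gap: 0.0456
finger_force: 25.0
```

```bash
python3 - <<'E'
from h import *
to(.5296,.0097,.225,149)
E
```

```text
t 11.6 grasp [ 0.5274 -0.256   0.2243] yaw 177.07 gap 0.0456 F [-0.  -0.2 -2.1] q [ 0.39  0.53  0.03  1.7  -0.02  0.9   1.94] tilt [ 0.0015 -0.0008]
slide [ 0.0114  0.2654 -0.0009] yaw 28.07
```

>>> {"method": "apply_moves", "body": {"jaw": [0.2, 0.2, 0.2, 0.2, 0.2, 0.2, 0.2, 0.2], "slide": [[0.001, 0.03, 0], [0.003, 0.075, 0], [0.005, 0.12, 0], [0.007, 0.165, 0], [0.009, 0.21, 0], [0.011, 0.25, 0], [0.0114, 0.265, 0], [0.0114, 0.265, 0]], "yaw": [3, 7, 12, 17, 22, 26, 28, 28]}}

```text
t: 12.35
position: [0.5288, 0.0127, 0.4021]
ee_rot: [[-0.861, 0.509, -0.003], [0.509, 0.861, 0.001], [0.003, -0.001, -1.0]]
wrist_force: [-0.2, -0.1, -1.1]
finger_gap: 0.046
finger_force: 25.0
```

>>> {"method": "apply_moves", "body": {"jaw": [0.2, 0.2, 0.2, 0.2], "slide": [[0, 0, 0], [0, 0, 0], [0, 0, 0], [0, 0, 0]], "yaw": [0, 0, 0, 0]}}

```text
t: 12.75
position: [0.5294, 0.0082, 0.4037]
ee_rot: [[-0.857, 0.516, -0.0], [0.516, 0.857, -0.0], [-0.0, -0.0, -1.0]]
wrist_force: [-0.0, 0.2, -0.3]
finger_gap: 0.0457
finger_force: 25.0
```

```bash
python3 - <<'E'
from fit import *
to(.5296,.0097,.185,149)
S=get_image("scene")
a=cv2.resize(S["frame"][130:205,225:305],(560,525),interpolation=2)
cv2.imwrite("pics/c7.png",a)
E
```

```text
t 12.8 grasp [0.5294 0.0081 0.2233] yaw 148.96 gap 0.0457 F [-0.   0.2 -0.3] q [-0.17  0.46  0.15  1.86 -0.09  0.83  1.05] tilt [-0.0001 -0.0003]
slide [0.0006 0.0015 0.0383] yaw -0.04
```

View pics/c7.png

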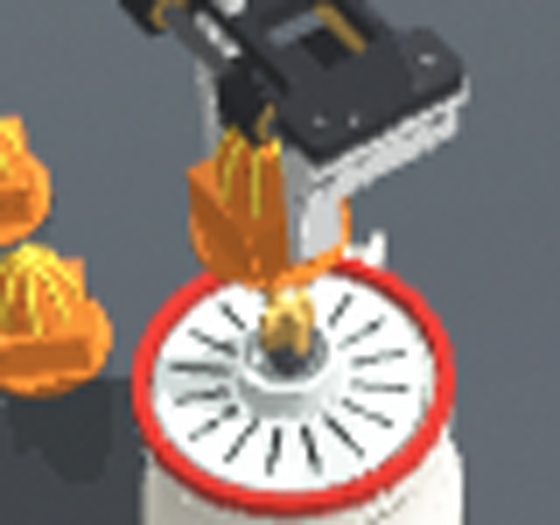

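Reamer is held upright over the spindle, faces flush with the pads. Descend and feel for entry (blade tops touch at grasp z≈0.178 if misaligned).

>>> {"method": "apply_moves", "body": {"jaw": [0.2, 0.2, 0.2, 0.2, 0.2, 0.2, 0.2, 0.2], "slide": [[0.0005, 0.001, 0.01], [0.0005, 0.001, 0.025], [0.0005, 0.001, 0.038], [0.0005, 0.001, 0.042], [0.0005, 0.001, 0.045], [0.0005, 0.001, 0.047], [0.0005, 0.001, 0.049], [0.0005, 0.001, 0.049]], "yaw": [0, 0, 0, 0, 0, 0, 0, 0]}}

```text
t: 13.6
position: [0.5295, 0.0107, 0.3548]
ee_rot: [[-0.858, 0.514, 0.0], [0.514, 0.858, 0.0], [0.0, 0.0, -1.0]]
wrist_force: [-1.8, 0.1, -2.1]
finger_gap: 0.0461
finger_force: 25.0
```

```bash
python3 - <<'E'
from fit import *
to(.5296,.0097,.185,149); print(monitor.get_obs()["moment"])
E
```

```text
t 13.6 grasp [0.5295 0.0107 0.1744] yaw 149.08 gap 0.0461 F [-1.8  0.1 -2.1] q [-0.16  0.53  0.13  1.91 -0.1   0.71  1.06] tilt [0.0001 0.0002]
slide [-0.0006 -0.0008 -0.0106] yaw 0.08
[0.00562317 0.09423743 0.04378071]
```

Already 4 mm below the blade tops with no vertical load: it has entered. Continue.

>>> {"method": "apply_moves", "body": {"jaw": [0.2, 0.2, 0.2, 0.2, 0.2, 0.2], "slide": [[0.0005, -0.0005, 0.003], [0.0005, -0.0005, 0.006], [0.0005, -0.0005, 0.009], [0.0005, -0.0005, 0.012], [0.0005, -0.0005, 0.015], [0.0005, -0.0005, 0.015]], "yaw": [0, 0, 0, 0, 0, 0]}}

```text
t: 14.2
position: [0.5289, 0.0106, 0.3393]
ee_rot: [[-0.858, 0.514, -0.0], [0.514, 0.858, 0.0], [0.0, -0.0, -1.0]]
wrist_force: [0.5, 0.1, -1.3]
finger_gap: 0.0458
finger_force: 25.0
```

```bash
python3 - <<'E'
from fit import *
to(.5296,.0097,.1563,149); print(monitor.get_obs()["moment"])
E
```

```text
t 14.2 grasp [0.5289 0.0106 0.1589] yaw 149.08 gap 0.0458 F [ 0.5  0.1 -1.3] q [-0.16  0.55  0.13  1.93 -0.11  0.67  1.07] tilt [-0.0003  0.0001]
slide [-0.0011 -0.0004  0.0026] yaw 0.08
[ 0.18411456 -0.11177298  0.03623856]
```

>>> {"method": "apply_moves", "body": {"jaw": [0.2, 0.2, 0.2, 0.2, 0.2, 0.2, 0.2, 0.2], "slide": [[0, 0, 0.0015], [0, 0, 0.003], [0, 0, 0.0045], [0, 0, 0.006], [0, 0, 0.0075], [0, 0, 0.009], [0, 0, 0.009], [0, 0, 0.009]], "yaw": [0, 0, 0, 0, 0, 0, 0, 0], "grip_force": 40}}

```text
t: 15.0
position: [0.529, 0.0104, 0.331]
ee_rot: [[-0.858, 0.514, 0.001], [0.514, 0.858, 0.0], [-0.0, 0.0, -1.0]]
wrist_force: [-0.8, 1.3, 6.7]
finger_gap: 0.0458
finger_force: 40.0
```

```bash
python3 - <<'E'
from fit import *
to(.5296,.0097,.1563,149); print(monitor.get_obs()["moment"])
S=get_image("scene");T=get_image("top")
a=cv2.resize(S["frame"][145:220,225:305],(560,525),interpolation=2)
cv2.imwrite("pics/c8.png",a);cv2.imwrite("pics/s9.png",S["frame"])
E
```

```text
t 15.0 grasp [0.5291 0.0105 0.1506] yaw 149.07 gap 0.0458 F [-0.8  1.3  6.7] q [-0.16  0.56  0.13  1.93 -0.11  0.65  1.07] tilt [0.0005 0.0002]
slide [-0.0008 -0.0004 -0.0057] yaw 0.07
[0.19458083 0.17805119 0.01548167]
```

View pics/c8.png

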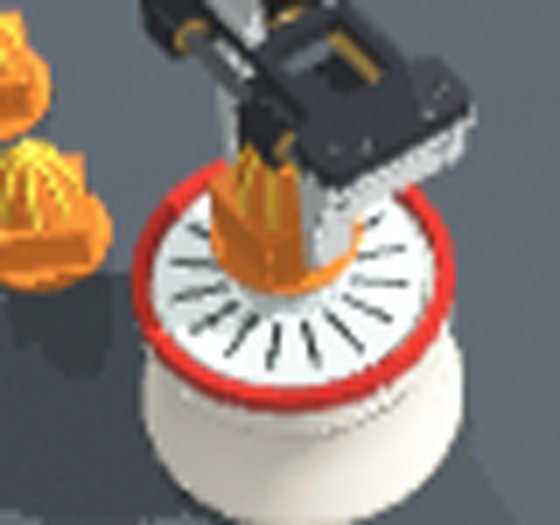

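Reamer is seated on the spindle, strainer flat; force (~7.5 N net of its weight) and height agree with ~5.5 mm travel. One more millimetre for margin, then hand in.

>>> {"method": "apply_moves", "body": {"jaw": [0.2, 0.2, 0.2, 0.2], "slide": [[0, 0, 0.001], [0, 0, 0.001], [0, 0, 0.001], [0, 0, 0.001]], "yaw": [0, 0, 0, 0]}}

```text
t: 15.5
position: [0.529, 0.0105, 0.3301]
ee_rot: [[-0.858, 0.514, 0.001], [0.514, 0.858, 0.0], [-0.0, 0.0, -1.0]]
wrist_force: [-0.6, 0.8, 5.7]
finger_gap: 0.0456
finger_force: 40.0
```

```bash
python3 - <<'E'
from h import *
to(.5296,.0097,.1563,149); print(finish_job())
E
```

```text
t 15.5 grasp [0.5291 0.0105 0.1497] yaw 149.08 gap 0.0456 F [-0.6  0.8  5.7] q [-0.16  0.56  0.13  1.93 -0.11  0.65  1.07] tilt [0.0006 0.0002]
slide [-0.0009 -0.0004 -0.0066] yaw 0.08
the job is handed in; nothing more can be done
None
```

I set the strainer flat in the rim, meshed the reamer on the spindle, and handed the job in at 15.5 s with the reamer still held pressed down, about 6.5 mm of 8 mm by height (about 5.7 N on the wrist); no verdict came back.

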